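# Find the spacer that packs out the chip carrier

## Task

On the sloped workholder, find by touch which of the three brass spacer blocks just fills the gap between the red stop and the white chip carrier nearest to it, too snug to leave real play, and stand that one in the gap, fully down on the sloped floor with its 50 mm height square to the slope, then let go. Do not force anything, leave the two other spacers on the blue mat, standing or lying, and do not disturb the jar, cork stub, wrench and screwdriver.

Things in the scene. Friction and masses are not known exactly. Their poses are not given: they have to be found in the camera images.
- nest: aluminium top of the fixed white workholder, sloping 27 degrees, higher at the back. Origin on the slope floor at the red stop's face, mid-way between two steel rails, 50 mm over the bench. x up the slope, z normal to it (leans to the robot's side), y level to the left. Rails along y at x = -29 to -21 (18 mm tall) and 21 to 29 (10 mm): channel 42 mm wide. Plate x -36 to 36, y -20 to 168
- stop (a point): middle of the top edge of the red stop's gap face, at nest (0, 0, 22) mm; same axes as nest. The rigid stop fills nest y -14 to 0, x -21 to 21, z 0 to 22. The gap to fill runs from nest y = 0 to the nest carrier's bare end: 18.1, 21.6 or 25.1 mm (not told which), 1.6 mm more than the spacer that fits. Square edges, no lead-in; carrier 7 mm lower than the stop
- fence (a point): middle of the top edge of the blue fence (nest y 54 to 62, 12 mm tall) on its carrier side, at nest (0, 54, 12) mm; the nest carrier lies against it. The three white ceramic carriers, with a gold pad and dark chip on top, are fixed, 15 mm tall off the slope, 40 mm along it and 29 to 36 mm across; the two beyond the fence (nest y 76 to 160 mm) only wait and have no part in the job
- mat: fixed blue mat lying on the bench, 220 mm along its x, 160 mm along its y, 3 mm thick; origin at the centre of its underside
- spacer_a: brass block, 50 mm tall (z), 36 mm wide along its x; thickness along its y 16.5, 20 or 23.5 mm, one of each: which name is which is not told and must be felt. Origin at the block's centre. 80 to 170 g. At the start stands on the blue mat, its x roughly along the mat's x, in a row 68 mm apart
- spacer_b: brass block, 50 mm tall (z), 36 mm wide along its x; thickness along its y 16.5, 20 or 23.5 mm, one of each: which name is which is not told and must be felt. Origin at the block's centre. 80 to 170 g. At the start stands on the blue mat, its x roughly along the mat's x, in a row 68 mm apart
- spacer_c: brass block, 50 mm tall (z), 36 mm wide along its x; thickness along its y 16.5, 20 or 23.5 mm, one of each: which name is which is not told and must be felt. Origin at the block's centre. 80 to 170 g. At the start stands on the blue mat, its x roughly along the mat's x, in a row 68 mm apart
- jar: bystander: amber glass jar with white cap, 44 mm across, 55 mm tall, origin under its centre
- stub: bystander: round cork mounting stub, 52 mm across, 45 mm tall, origin under its centre
- wrench: bystander: small wrench lying on the bench, 140 mm long along its x, about 10 mm high
- screwdriver: bystander: screwdriver lying on the bench, 150 mm long along its x, about 25 mm high

How it is judged:
At the end, for the whole second after the job is handed in: The spacer that fits (1.6 mm play; no thinner one) stands in the gap, its foot on the sloped floor to 3 mm, mid-channel to 6 mm, square to the slope to 0.08 rad and to the gap to 0.12 rad. The other two spacers rest on the blue mat (centres over it or 5 mm past its edge). All are at rest ((((y of carrier_a_end in the frame of nest between 0.017 and 0.0195 m or y of carrier_b_end in the frame of nest between 0.017 and 0.0195 m or y of carrier_c_end in the frame of nest between 0.017 and 0.0195 m) and x of spacer_a in the frame of nest between -0.006 and 0.006 m and y of spacer_a in the frame of nest between 0.00675 and 0.01125 m and z of spacer_a in the frame of nest between 0.022 and 0.028 m and angle between the z axis of spacer_a and the z axis of nest, either way round below 0.08 rad and angle between the y axis of spacer_a and the y axis of nest, either way round below 0.12 rad and x of spacer_b in the frame of mat between -0.115 and 0.115 m and y of spacer_b in the frame of mat between -0.085 and 0.085 m and z of spacer_b in the frame of mat between 0.005 and 0.034 m and x of spacer_c in the frame of mat between -0.115 and 0.115 m and y of spacer_c in the frame of mat between -0.085 and 0.085 m and z of spacer_c in the frame of mat between 0.005 and 0.034 m) or ((y of carrier_a_end in the frame of nest between 0.024 and 0.0265 m or y of carrier_b_end in the frame of nest between 0.024 and 0.0265 m or y of carrier_c_end in the frame of nest between 0.024 and 0.0265 m) and x of spacer_b in the frame of nest between -0.006 and 0.006 m and y of spacer_b in the frame of nest between 0.01025 and 0.01475 m and z of spacer_b in the frame of nest between 0.022 and 0.028 m and angle between the z axis of spacer_b and the z axis of nest, either way round below 0.08 rad and angle between the y axis of spacer_b and the y axis of nest, either way round below 0.12 rad and x of spacer_a in the frame of mat between -0.115 and 0.115 m and y of spacer_a in the frame of mat between -0.085 and 0.085 m and z of spacer_a in the frame of mat between 0.005 and 0.034 m and x of spacer_c in the frame of mat between -0.115 and 0.115 m and y of spacer_c in the frame of mat between -0.085 and 0.085 m and z of spacer_c in the frame of mat between 0.005 and 0.034 m) or ((y of carrier_a_end in the frame of nest between 0.0205 and 0.023 m or y of carrier_b_end in the frame of nest between 0.0205 and 0.023 m or y of carrier_c_end in the frame of nest between 0.0205 and 0.023 m) and x of spacer_c in the frame of nest between -0.006 and 0.006 m and y of spacer_c in the frame of nest between 0.0085 and 0.013 m and z of spacer_c in the frame of nest between 0.022 and 0.028 m and angle between the z axis of spacer_c and the z axis of nest, either way round below 0.08 rad and angle between the y axis of spacer_c and the y axis of nest, either way round below 0.12 rad and x of spacer_a in the frame of mat between -0.115 and 0.115 m and y of spacer_a in the frame of mat between -0.085 and 0.085 m and z of spacer_a in the frame of mat between 0.005 and 0.034 m and x of spacer_b in the frame of mat between -0.115 and 0.115 m and y of spacer_b in the frame of mat between -0.085 and 0.085 m and z of spacer_b in the frame of mat between 0.005 and 0.034 m)) and linear speed of each of spacer_a, spacer_b, spacer_c below 0.01 m/s); the robot touches nothing.
It fails at once if a ceramic carrier or the workholder is pressed with more than 80 N (contact force between any of nest, carrier_a, carrier_b, carrier_c and anything else above 80 N).
It fails at once if the jar, cork stub, wrench or screwdriver is moved more than 30 mm (distance of any of jar, stub, wrench, screwdriver from where it was at the start of the episode above 0.03 m).
It also fails if it takes over 70 s, if anything falls off the work surface, if the arm or the gripper's body presses on something with over 40 N, if the wrist force passes 120 N, or if a joint passes its speed limit or range.

## Robot

A 6-joint arm with a two-finger parallel gripper is mounted at the origin on the work surface. World frame = base frame: x ahead of the robot, y to its left, z up, the work surface at z = 0. Lengths are in m, angles in rad, forces in N, time in s.
With the tool pointing down it reaches from about 0.325 to 0.75 m from the base axis. Payload 7.6 kg.
Tool frame: the origin (TCP) lies at the very end of the fingers, on their centre line; the grasp point (between the pads) lies 19 mm behind it (robot.grip_depth is the distance from the TCP to the grasp point, in m); z points along the fingers, y is the line along which they close (so a half turn about z gives the same grasp; the last joint's range is limited). The gripper opens to 85 mm and grips with 20 to 120 N. Pads are 22 mm wide; open, the fingers measure 114 mm over their backs; the gripper's body (76 mm by 85 mm) begins 54 mm behind the grasp point. The pads swing forward as they close: fully open they stand 13 mm farther back than shut.
Start: joints at [-1.27, 0.052, 1.401, -0, 1.689, -0.07], TCP at [0.19, -0.489, 0.231] pointing down, gripper open.
Joint ranges: [-2.9, 2.9], [-0.91, 2.17], [0.12, 2.37], [-1.06, 4.2], [0.26, 2.73], [-2.93, 2.93]. Speed limits (rad/s): [2.57, 2.57, 3.01, 3.14, 3.14, 3.14].

## Interface

Orientations are given as a rotation vector (axis times angle).
In Python, from rig import robot gives the robot as it stands. Calls block until the motion is done:
- robot.move_pose(position, orientation): joint-space move of the TCP to a pose.
- robot.movel(position, orientation=None, max_speed=0.15): straight line of the TCP; orientation=None keeps the orientation; max_speed is the mean speed in m/s.
- robot.move_joints(angles): joint-space move.
- robot.command_gripper(opening): finger opening in m; the grip force is fixed at half the most; returns when the fingers have stopped.
- robot.hold(seconds).
- robot.ik(position, orientation): joint angles nearest the present ones, or None.
- robot.get_obs(): the state.
- robot.read_camera(name): name is "scene" or "top" or "wrist"; returns a dict with "color" (400x640x3 uint8, red, green, blue), "depth" (400x640 float32, m along the optical axis (not along the pixel's ray), 0 where there is no reading), "mtx" (3x3 intrinsics, pixels), "R" (3x3) and "t" (3): a world point X has camera coordinates R X + t; the wrist camera has in their place "T_tool_cam" (4x4, takes a point from camera to tool coordinates, whose origin is the TCP and whose axes are the flange's). Camera axes: x right, y down, z forward; pixel columns grow to the right and rows downward; lengths in m; the calibration is good to about 2 mm. A picture is of the moment at which its call begins: read the wrist's pose just before it.
A pose or a line that the arm cannot do raises robot.IKError and nothing moves.
- robot.close_job(): hands the job in; it is judged then, once.
Trained networks look in the newest picture that a camera, given by its name, has taken for a name from the list of things; names that differ only in an ending like _2 or _b are one class to them, and where a whole thing is asked for, a point or a joint stands for the part that bears it (a point fixed in the world has none). Each returns a list of dicts, best first, with "confidence" (0 to 1); they miss things now and then, are a little off and sometimes report something else, mostly with a low value. They report only what shows in the picture. A call takes as long as a camera call.
- robot.look_for(camera, target): "extent" ([left, top, right, bottom] in pixels, round what is visible of it).
The state is a dict: "time_s": time; "joints": joint angles; "dq": joint speeds; "joint_efforts": joint torques, N m; "position": TCP position; "tcp_rot": TCP orientation; "wrist_force": force on the tool from outside, world axes, zero at the start; "wrist_torque": the same for the moment, N m; "width": finger opening in m; "gripper_force": force on a finger pad.
Only numpy, scipy, OpenCV 4.12 (cv2) and the standard library are available. Lean on these libraries where they do the work, as an engineer would, in place of code of your own. Each camera call takes 0.05 s, during which the arm holds its last target. There are 200 camera calls.

## Working session

There is one attempt and no reset: what is moved stays moved. The work goes in short steps, each a Python script; the robot and the scene stay as the last script left them, time stands still between calls to the robot, and variables do not carry over. Pictures are saved under pics/ and viewed, at most 10 in all, crops included, and the job is handed in when it is done.

```bash
ls; mkdir -p pics; python3 - <<'E'
from rig import robot
import cv2,numpy as np
for n in ("scene","top"):
    c=robot.read_camera(n); cv2.imwrite(f"pics/{n}0.png",c["color"][:,:,::-1]); np.savez(f"/tmp/{n}0.npz",**c)
    for t in ("nest","stop","fence","mat","spacer_a","jar","stub","wrench","screwdriver"):
        print(n,t,[(np.round(d["extent"]).astype(int).tolist(),round(d["confidence"],2)) for d in robot.look_for(n,t)][:4])
print(robot.get_obs())
E
```

```text
pics
rig.py
scene nest [([204, 206, 303, 277], 0.83)]
scene stop [([201, 208, 304, 276], 0.91)]
scene fence [([199, 210, 309, 279], 0.75), ([316, 131, 430, 230], 0.23)]
scene mat [([316, 133, 430, 230], 0.84)]
scene spacer_a [([363, 156, 383, 182], 0.93), ([342, 134, 356, 159], 0.7), ([372, 183, 393, 212], 0.57)]
scene jar [([271, 145, 288, 170], 0.65), ([318, 132, 431, 231], 0.48)]
scene stub [([366, 261, 397, 290], 0.69)]
scene wrench [([153, 185, 198, 229], 0.95)]
scene screwdriver [([312, 95, 362, 120], 0.87), ([272, 143, 290, 169], 0.4)]
top nest [([346, 180, 418, 219], 0.81)]
top stop [([347, 180, 420, 218], 0.61)]
top fence [([345, 181, 423, 221], 0.96)]
top mat [([236, 162, 301, 246], 0.87), ([345, 180, 422, 221], 0.67)]
top spacer_a [([263, 192, 272, 207], 0.52), ([264, 225, 278, 237], 0.51), ([274, 172, 284, 185], 0.45)]
top jar [([314, 250, 330, 263], 0.51)]
top stub [([312, 126, 332, 143], 0.76)]
top wrench []
top screwdriver [([232, 252, 256, 310], 0.7)]
{'time_s': 1.0, 'joints': array([-1.27033353e+00,  5.21913022e-02,  1.40071990e+00,  2.17756485e-05,
        1.68856039e+00, -7.02918656e-02]), 'dq': array([ 0.00010985, -0.00079029, -0.00041427, -0.00110443,  0.00217196,
        0.00107587]), 'joint_efforts': array([ 1.95019908e-03, -3.81546128e+01, -3.60306537e+01,  7.51960260e-05,
        3.47342111e-04,  2.14791265e-05]), 'position': array([ 0.19025574, -0.48933984,  0.23131784]), 'tcp_rot': array([3.08765053e+00, 5.79032481e-01, 5.55775905e-05]), 'wrist_force': array([ 0.40154233,  0.57702832, -0.03438248]), 'wrist_torque': array([-0.01614561,  0.00217316, -0.01369759]), 'gripper_force': 0.0, 'width': 0.08528715531397031}
```

```bash
python3 - <<'E'
import cv2,numpy as np
a=cv2.imread("pics/top0.png")[110:320,220:440]; b=cv2.imread("pics/scene0.png")[80:300,140:440]
a=cv2.resize(a,None,fx=2.6,fy=2.6,interpolation=2)
cv2.imwrite("pics/c1.png",a); cv2.imwrite("pics/c2.png",cv2.resize(b,None,fx=2.6,fy=2.6,interpolation=2))
z=np.load("/tmp/top0.npz"); print(z["R"],z["t"],z["mtx"])
d=z["depth"];K=z["mtx"];v,u=np.mgrid[:400,:640]
P=np.stack([(u-K[0,2])/K[0,0]*d,(v-K[1,2])/K[1,1]*d,d],-1)-z["t"]; P=P@z["R"]
for r,c in [(200,267),(231,271),(178,279),(204,268),(181,347),(219,347),(181,418),(219,418),(200,380)]: print(r,c,P[r,c].round(4))
E
```

```text
[[ 0.00615382 -0.99997169 -0.00433084]
 [-0.99147963 -0.00553791 -0.13014407]
 [ 0.13011641  0.00509483 -0.99148563]] [-0.00177289  0.55620201  1.07771487] [[416.32608344   0.         327.62677135]
 [  0.         416.32608344 196.24495113]
 [  0.           0.           1.        ]]
200 267 [0.5429 0.1607 0.0552]
231 271 [0.4617 0.1485 0.0537]
178 279 [0.6024 0.1309 0.0511]
204 268 [0.5322 0.1577 0.056 ]
181 347 [ 6.04e-01 -5.19e-02 -3.00e-04]
219 347 [ 0.4985 -0.052  -0.0024]
181 418 [ 0.6045 -0.2481  0.0034]
219 418 [ 0.4994 -0.2464  0.0005]
200 380 [ 0.5435 -0.1352  0.0636]
```

View pics/c1.png

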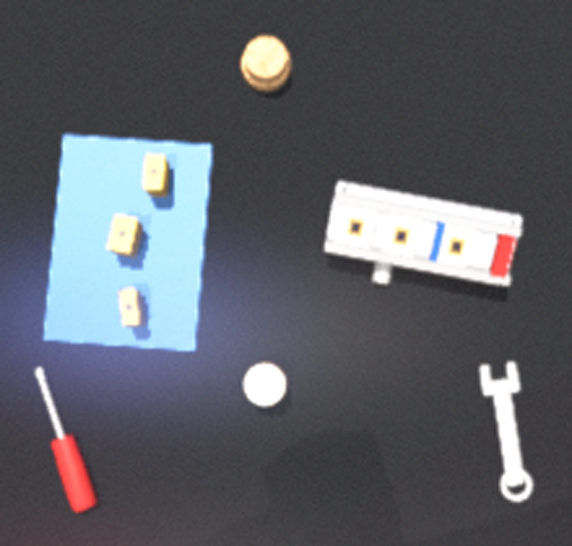

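View pics/c2.png

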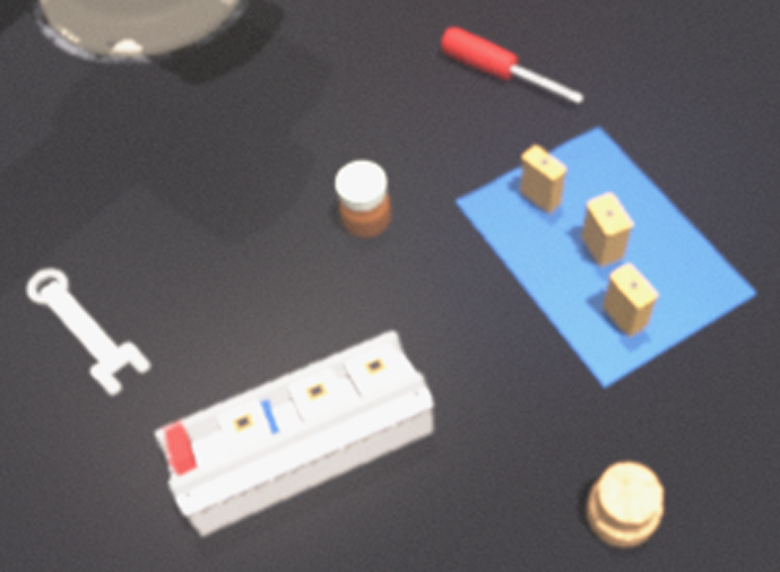

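Top view: the mat is on the left with three blocks in a row along world x, and the workholder is on the right with the red stop at its right end (about pixel 413,208) and yaw near -10°. Next I take close wrist views of both.

```bash
cat > h.py <<'E'
from rig import robot
import numpy as np, cv2
from scipy.spatial.transform import Rotation as Ro
def tool(x,z):  # rotation with tool z along z and tool x near x
    z=np.array(z,float);z/=np.linalg.norm(z); y=np.cross(z,x); y/=np.linalg.norm(y)
    return Ro.from_matrix(np.stack([np.cross(y,z),y,z],1))
def cloud(c,R,t):  # R,t: camera->world
    d=c["depth"];K=c["mtx"];v,u=np.mgrid[:400,:640]
    return np.stack([(u-K[0,2])/K[0,0]*d,(v-K[1,2])/K[1,1]*d,d],-1)@R.T+t
def shot(name):
    o=robot.get_obs(); c=robot.read_camera("wrist"); T=c["T_tool_cam"]
    Rt=Ro.from_rotvec(o["tcp_rot"]).as_matrix()
    R=Rt@T[:3,:3]; t=Rt@T[:3,3]+o["position"]
    cv2.imwrite(f"pics/{name}.png",c["color"][:,:,::-1]); P=cloud(c,R,t)
    np.savez(f"/tmp/{name}.npz",P=P,color=c["color"],K=c["mtx"],R=R,t=t,T=T); return c,P
def nestR(yaw,s=np.radians(27)):
    return (Ro.from_euler("z",yaw)*Ro.from_euler("y",-s)).as_matrix()
def st(*a):
    o=robot.get_obs(); print(*a,"t%.1f"%o["time_s"],o["position"].round(4),"F",o["wrist_force"].round(1),"M",o["wrist_torque"].round(2),"w%.4f"%o["width"],"gf%.0f"%o["gripper_force"])
E
python3 - <<'E'
from h import *
c=robot.read_camera("wrist");T=c["T_tool_cam"];print(T.round(3),c["mtx"].round(0))
def look(tgt,q,dist,name):
    R=q.as_matrix(); f=(R@T[:3,:3])[:,2]
    p=np.array(tgt)-f*dist-R@T[:3,3]
    print(name,p.round(3)); robot.move_pose(p,q.as_rotvec()); robot.hold(.3); shot(name); st()
N=nestR(np.radians(-10.4))
look([.54,-.19,.065],tool(N[:,0],-N[:,2]),.24,"nest1")
look([.535,.148,.05],tool([1,0,0],[0,0,-1]),.27,"mat1")
E
```

```text
[[ 0.    -0.954 -0.301  0.077]
 [ 1.     0.    -0.001 -0.   ]
 [ 0.001 -0.301  0.954 -0.143]
 [ 0.     0.     0.     1.   ]] [[297.   0. 320.]
 [  0. 297. 197.]
 [  0.   0.   1.]]
nest1 [ 0.497 -0.183  0.139]
t3.0 [ 0.4973 -0.1831  0.139 ] F [-0.3 -0.3 -0.4] M [ 0.01  0.21 -0.  ] w0.0852 gf0
mat1 [0.539 0.147 0.164]
t4.6 [0.5392 0.1468 0.1643] F [-0.7  0.   0.3] M [-0.    0.04  0.01] w0.0854 gf0
```

View pics/nest1.png

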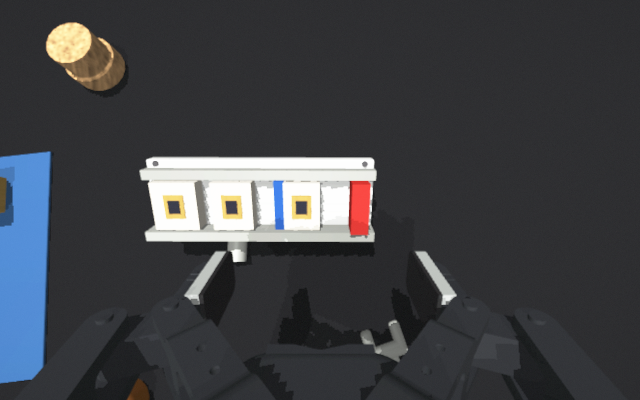

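View pics/mat1.png

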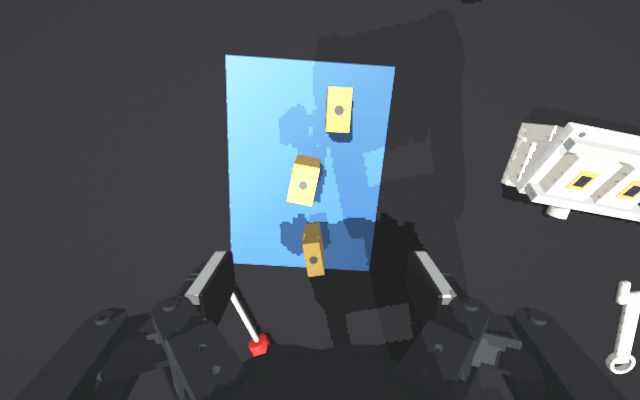

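The nest view shows the red stop at u 350–369, the gap at 321–350, the carrier at 284–321 and the fence at 275–284. The mat view shows the block tops at about (339,110), (304,185) and (314,258). Now I fit poses from the point clouds.

```bash
python3 - <<'E'
from h import *
z=np.load("/tmp/mat1.npz");P=z["P"];C=z["color"].astype(int);hsv=cv2.cvtColor(z["color"],cv2.COLOR_RGB2HSV)
m=(P[...,2]>.047)&(P[...,2]<.06)&(hsv[...,0]>10)&(hsv[...,0]<35)&(hsv[...,1]>70)&(P[...,1]>.05)&(P[...,1]<.24)&(P[...,0]>.4)
n,l,s,c=cv2.connectedComponentsWithStats(m.astype(np.uint8))
for i in range(1,n):
    if s[i,4]>150:
        p=P[l==i]; (a,b,w)=cv2.minAreaRect((p[:,:2]*1000).astype(np.float32)); print("blk",np.round(a,1),np.round(b,1),round(w,1),"z",np.median(p[:,2]).round(4),c[i].round(0))
# nest
z=np.load("/tmp/nest1.npz");P=z["P"];C=z["color"].astype(int);hsv=cv2.cvtColor(z["color"],cv2.COLOR_RGB2HSV)
H,S,V=[hsv[...,i].astype(int) for i in range(3)]
reg=np.zeros((400,640),bool); reg[150:250,135:385]=1
red=reg&((H<8)|(H>172))&(S>150); blue=reg&(H>100)&(H<130)&(S>150)
def line(mask):
    p=P[mask]; p=p[p[:,2]>.04]; return p
for yaw0 in [-10.4]:
  pass
r=line(red);b=line(blue)
# yaw from front/back top rail edges: rail top points (gray) -> use full plate points PCA over carriers+plate
pl=P[reg&(P[...,2]>.04)]; 
from scipy.optimize import minimize_scalar
rr=cv2.minAreaRect((pl[:,:2]*1000).astype(np.float32));print("plate rect",np.round(rr[0],1),np.round(rr[1],1),round(rr[2],2))
N0=nestR(np.radians(-10.4))
# floor plane in gap: between red and carrier
g=P[185:225,327:346].reshape(-1,3); cn=g.mean(0); n=np.linalg.svd(g-cn)[2][2]; n*=np.sign(n[2]); print("floor n",n.round(3),"slope",np.degrees(np.arccos(n[2])).round(2),"yaw",np.degrees(np.arctan2(-n[1],-n[0])).round(2))
for nm,q in(("red",r),("blue",b)):
    e=q@N0; print(nm,len(q),"y' pct",np.percentile(e[:,1],[1,5,50,95,99]).round(4),"x'",np.percentile(e[:,0],[2,98]).round(4),"z'",np.percentile(e[:,2],[5,50,95]).round(4))
e=P@N0
print("floor z'",np.median(g@N0[:,2]).round(4))
for row in (188,200,222): print(row,[(u,(e[row,u]*1000).round(0)[1:].astype(int).tolist()) for u in range(280,372,3)])
# rails: edges along columns
for u in (160,260,335): print(u,[(v,(e[v,u]*1000).round(0)[[0,2]].astype(int).tolist()) for v in range(155,245,4)])
E
```

```text
blk [610.9 131.8] [19.9 35.6] 87.1 z 0.0538 [339. 110.]
blk [473.  153.6] [37.  16.4] 8.2 z 0.0537 [314. 258.]
plate rect [ 547.3 -141.4] [188.4  74.6] 79.0
floor n [-0.201 -0.977  0.07 ] slope 85.97 yaw 78.39
red 1035 y' pct [-0.1275 -0.1269 -0.1201 -0.1143 -0.1142] x' [0.506  0.5467] z' [-0.1999 -0.1891 -0.188 ]
blue 375 y' pct [-0.0589 -0.0587 -0.0557 -0.0529 -0.0527] x' [0.5067 0.5467] z' [-0.2    -0.1991 -0.1978]
floor z' -0.211
188 [(280, [-58, -199]), (283, [-60, -197]), (286, [-63, -197]), (289, [-65, -197]), (292, [-67, -197]), (295, [-70, -196]), (298, [-72, -196]), (301, [-75, -196]), (304, [-77, -196]), (307, [-79, -196]), (310, [-82, -196]), (313, [-84, -196]), (316, [-87, -195]), (319, [-89, -196]), (322, [-91, -211]), (325, [-94, -211]), (328, [-96, -211]), (331, [-99, -211]), (334, [-102, -211]), (337, [-104, -211]), (340, [-107, -211]), (343, [-109, -212]), (346, [-112, -212]), (349, [-114, -211]), (352, [-114, -190]), (355, [-116, -189]), (358, [-119, -189]), (361, [-121, -189]), (364, [-124, -190]), (367, [-126, -188]), (370, [-128, -190])]
200 [(280, [-57, -199]),
[... 1946 characters left out ...]
, [528, -212]), (203, [525, -210]), (207, [521, -210]), (211, [518, -209]), (215, [513, -211]), (219, [510, -210]), (223, [506, -211]), (227, [505, -204]), (231, [505, -196]), (235, [503, -193]), (239, [499, -192]), (243, [472, -240])]
335 [(155, [554, -281]), (159, [562, -214]), (163, [559, -211]), (167, [555, -212]), (171, [554, -202]), (175, [551, -202]), (179, [548, -201]), (183, [542, -211]), (187, [538, -211]), (191, [535, -211]), (195, [531, -211]), (199, [527, -212]), (203, [524, -212]), (207, [521, -210]), (211, [517, -210]), (215, [513, -211]), (219, [510, -210]), (223, [506, -210]), (227, [504, -205]), (231, [505, -196]), (235, [502, -193]), (239, [500, -192]), (243, [472, -240])]
```

```bash
python3 - <<'E'
from h import *
z=np.load("/tmp/mat1.npz");P=z["P"];hsv=cv2.cvtColor(z["color"],cv2.COLOR_RGB2HSV)
m=(hsv[...,0]>10)&(hsv[...,0]<35)&(hsv[...,1]>60)&(P[...,2]>.045)
b=np.zeros_like(m);b[140:215,280:330]=1; q=P[m&b]; print("mid z",np.percentile(q[:,2],[5,50,95]).round(4))
q=q[q[:,2]>.05]; print("mid",[np.round(k,1) for k in cv2.minAreaRect((q[:,:2]*1000).astype(np.float32))])
z=np.load("/tmp/nest1.npz");P=z["P"];N0=nestR(np.radians(-10.4));e=P@N0
fl=lambda p:cv2.fitLine((p*1000).astype(np.float32),cv2.DIST_HUBER,0,.01,.01).ravel()
back=[];front=[]
for u in range(155,370):
    c=e[150:250,u]; k=np.where(c[:,2]>-.225)[0]
    if len(k): back.append(c[k[0],:2]);front.append(c[k[-1],:2])
for n,p in(("back",back),("front",front)):
    L=fl(np.array(p)); print(n,L.round(4),"yaw corr deg",np.degrees(np.arctan(-L[0]/L[1])).round(2), "n",len(p))
f=e[184:224,324:348].reshape(-1,3); print("floor z' pct",np.percentile(f[:,2],[5,25,50,75,95]).round(4))
f=e[155:245,150:372].reshape(-1,3); f=f[np.abs(f[:,2]+.211)<.003]; A=np.c_[f[:,:2],np.ones(len(f))]; print("floor fit",np.linalg.lstsq(A,f[:,2],rcond=None)[0].round(4),len(f))
E
```

```text
mid z [0.0495 0.0537 0.0549]
mid [array([573.3, 157.1]), array([23.3, 88.1]), np.float64(78.2)]
back [ 3.300000e-03  1.000000e+00  5.617375e+02 -6.525190e+01] yaw corr deg -0.19 n 215
front [ 2.000000e-04  1.000000e+00  4.971806e+02 -3.465090e+01] yaw corr deg -0.01 n 215
floor z' pct [-0.212  -0.2114 -0.211  -0.2106 -0.21  ]
floor fit [-0.0074  0.001  -0.2069] 4828
```

The nest gap comes out at about 24.2–25 mm (carrier about 29 mm long), so the gap should be 25.1 mm. That needs the 23.5 mm spacer, which appears to be the middle block. I grasp it and feel its thickness.

```bash
python3 - <<'E'
from h import *
z=np.load("/tmp/mat1.npz");P=z["P"];hsv=cv2.cvtColor(z["color"],cv2.COLOR_RGB2HSV)
m=(hsv[...,0]>10)&(hsv[...,0]<35)&(hsv[...,1]>60)&(P[...,2]>.051)&(P[...,2]<.058)
m[:140]=0;m[216:]=0;m[:,:280]=0;m[:,330:]=0
q=P[m]; c=np.median(q[:,:2],0); q=q[np.linalg.norm(q[:,:2]-c,axis=1)<.024]
a,b,w=cv2.minAreaRect((q[:,:2]*1000).astype(np.float32)); print(c.round(4),a,b,w)
yaw=np.radians(w if b[0]>b[1] else w-90); x,y=np.array(a)/1000
assert abs(max(b)-36)<4 and abs(min(b)-23)<3
q=tool([np.cos(yaw),np.sin(yaw),0],[0,0,-1]).as_rotvec()
robot.command_gripper(.055); robot.move_pose([x,y,.12],q); robot.movel([x,y,.030],q); st("pre")
robot.command_gripper(.0); robot.hold(.2); st("grip")
robot.movel([x,y,.12],q); robot.hold(.3); st("lift"); shot("lift1")
E
```

```text
[0.5484 0.1591] (547.5166625976562, 162.4369659423828) (23.292110443115234, 35.52803039550781) 78.22937774658203
pre t6.1 [0.5485 0.1625 0.0317] F [ 0.7 -0.1  0.5] M [-0.05 -0.02 -0.03] w0.0550 gf0
grip t6.7 [0.5484 0.1626 0.0314] F [-0.8 -0.5  6.2] M [-0.09  0.09  0.02] w0.0217 gf60
lift t7.8 [0.5472 0.1624 0.1192] F [ 0.3  0.2 -1.8] M [ 0.05  0.   -0.  ] w0.0221 gf59
```

The width reads 22.1 mm under 60 N, which fits 23.5 less finger flex and does not match 20. I will confirm it by feeling the play in the gap. First the approach, then feeling for the stop face.

```bash
cat >> h.py <<'E'
YAW=np.radians(-10.5); N=nestR(YAW); O=nestR(np.radians(-10.4))@np.array([.5264,-.1143,-.211]); Q=tool(N[:,0],-N[:,2]).as_rotvec(); H=.0284
def W(x,y,z): return O+N@np.array([x,y,z+H])/1.0
def go(x,y,z,v=.05): robot.movel(W(x/1e3,y/1e3,z/1e3),Q,max_speed=v)
def nf(k=4):
    F=[]
    for _ in range(k): robot.hold(.02); F.append(robot.get_obs()["wrist_force"])
    return N.T@np.mean(F,0)
def npos(): return (N.T@(robot.get_obs()["position"]-O)-[0,0,H])*1e3
E
python3 - <<'E'
from h import *
print("O",O.round(4))
robot.movel([.5475,.1624,.19]); robot.move_pose(W(0,.0165,.07),Q); go(0,16.5,18.5,.08); robot.hold(.3)
f0=nf(10); print("base",f0.round(2),npos().round(2)); np.save("/tmp/f0.npy",f0)
shot("over1")
y=16.5
while y>9:
    y-=.4; go(0,y,18.5,.02); f=nf()-f0; print(round(y,1),npos().round(2),f.round(1))
    if abs(f[1])>4 or abs(f[2])>6: break
st()
E
```

```text
O [ 0.5349 -0.2144  0.051 ]
base [-0.68  0.   -1.26] [ 0.08 16.45 18.64]
16.1 [-0.02 16.07 18.49] [0.1 0.1 0.1]
15.7 [ 0.02 15.69 18.51] [0.1 0.2 0. ]
15.3 [-1.000e-02  1.531e+01  1.849e+01] [ 0.2 -0.2 -0. ]
14.9 [ 0.02 14.88 18.51] [0.4 0.3 0.7]
14.5 [-0.04 14.51 18.48] [ 0.2 -0.2  0.2]
14.1 [-0.   14.1  18.51] [-0.3 -0.2 -0.1]
13.7 [-1.00e-02  1.37e+01  1.85e+01] [ 0.3 -0.2  0.2]
13.3 [-1.000e-02  1.330e+01  1.849e+01] [-0.   0.7 -0.2]
12.9 [-1.00e-02  1.29e+01  1.85e+01] [0.6 0.1 0.3]
12.5 [-1.000e-02  1.249e+01  1.849e+01] [ 0.1 -0.1 -0.4]
12.1 [1.000e-02 1.208e+01 1.852e+01] [-0.5 -0.3 -0.1]
11.7 [ 0.  11.7 18.5] [ 0.2 -0.2  0.3]
11.3 [ 0.02 11.57 18.5 ] [-0.1  2.6  0.6]
10.9 [ 0.02 11.47 18.51] [-0.2  5.3  2. ]
t15.5 [ 0.5161 -0.1992  0.0928] F [0.1 5.4 0.8] M [0.88 0.15 0.46] w0.0225 gf59
```

Side contact with the stop comes at y≈11.6, which is half of 23.5 mm. I back off 0.8 mm and lower with force checks.

```bash
python3 - <<'E'
from h import *
f0=np.load("/tmp/f0.npy")
y=12.4; go(0,y,18.5,.02); robot.hold(.2); print((nf()-f0).round(1),npos().round(2))
z=18.5
while z>-3:
    z-=1.0 if z>3 else .5; go(0,y,z,.03); f=nf()-f0; print(round(z,1),npos().round(2),f.round(1))
    if np.linalg.norm(f)>6: break
st()
E
```

```text
[ 0.2 -0.4 -0.3] [ 0.02 12.22 18.52]
17.5 [-0.05 12.41 17.45] [-0.4 -0.4  0. ]
16.5 [-0.03 12.4  16.46] [-0.2 -0.3  0.2]
15.5 [-0.02 12.41 15.47] [ 0.4  0.5 -0.1]
14.5 [-0.03 12.42 14.47] [-0.  -0.2  0.1]
13.5 [-1.000e-02  1.242e+01  1.348e+01] [0.1 0.2 0.6]
12.5 [-0.02 12.37 12.48] [ 0.1  0.3 -0.4]
11.5 [-0.02 12.4  11.47] [-0.  -0.3  0.3]
10.5 [-0.05 12.4  10.46] [-0.2 -0.3 -0.4]
9.5 [-0.04 12.41  9.46] [ 0.4  0.1 -0.2]
8.5 [-1.00e-02  1.24e+01  8.48e+00] [ 0.2  0.  -0.1]
7.5 [-0.03 12.4   7.48] [ 0.2 -0.2  0.4]
6.5 [-0.04 12.39  6.48] [-0.1 -0.4  0.4]
5.5 [-0.04 12.4   5.47] [-0.3 -0.1  0.2]
4.5 [-0.02 12.43  4.47] [ 0.  -0.  -0.4]
3.5 [-0.02 12.4   3.48] [-0.1 -0.5 -0.2]
2.5 [ 0.03 12.41  2.5 ] [-0.1  0.  -0.2]
2.0 [ 0.   12.4   1.99] [-0.   0.   0.1]
1.5 [1.000e-02 1.242e+01 1.510e+00] [-0.1 -0.6  0. ]
1.0 [-0.   12.42  0.99] [0.3 0.1 0.4]
0.5 [1.00e-02 1.24e+01 5.00e-01] [0.  0.1 0.4]
0.0 [-1.000e-02  1.241e+01 -2.000e-02] [-0.   0.1  0.1]
-0.5 [-0.03 12.42 -0.52] [-0.1  0.1  0.5]
-1.0 [ 0.11 12.36 -0.78] [-1.7  0.4  5.6]
-1.5 [ 0.18 12.33 -0.8 ] [-5.8  0.4 14.5]
t23.6 [ 0.525  -0.2     0.0756] F [-11.2   2.7   9.6] M [0.41 1.18 0.14] w0.0224 gf61
```

It went down freely with floor contact at z≈-0.75. Now I feel the play in y.

```bash
python3 - <<'E'
from h import *
f0=np.load("/tmp/f0.npy")
z=-.3; go(0,12.4,z,.02); robot.hold(.2); print((nf()-f0).round(1),npos().round(2))
for s in (1,-1):
    y=12.4
    while abs(y-12.4)<3.5:
        y+=s*.25; go(0,y,z,.02); f=nf()-f0
        if abs(f[1])>3.5: print("side",s,round(y,2),npos().round(2),f.round(1)); break
        print(round(y,2),f[1].round(1),end=" ")
    go(0,12.4,z,.02)
robot.hold(.2); shot("in1"); st()
E
```

```text
[0.3 0.2 0.5] [-0.12 12.44 -0.47]
12.65 0.1 12.9 0.1 13.15 0.0 13.4 -1.9 side 1 13.65 [ 0.02 13.24 -0.27] [-0.4 -4.6 -0.5]
12.15 0.6 11.9 0.2 11.65 0.2 11.4 1.5 side -1 11.15 [ 0.02 11.5  -0.28] [0.2 4.4 2. ]
t28.1 [ 0.5246 -0.2001  0.076 ] F [ 0.8  0.  -1.6] M [0.05 0.32 0.02] w0.0222 gf59
```

View pics/in1.png

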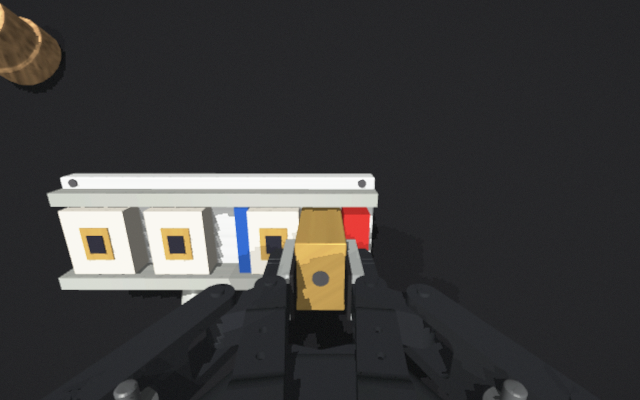

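The play is about 1.7 mm, so this is the fitting spacer. It stands between the stop (u 344–369) and the carrier (u 248–298), upright. I seat it and let go.

```bash
python3 - <<'E'
from h import *
f0=np.load("/tmp/f0.npy")
go(0,12.4,-.9,.02); robot.hold(.2); print((nf()-f0).round(1),npos().round(2))
robot.command_gripper(.045); robot.hold(.3); st("open")
go(0,12.4,70,.08); 
p=W(-.02,.0124,.1); robot.move_pose(p,Q); robot.hold(.3); c,P=shot("out1"); st()
e=(P-O)@N*1e3; m=(e[...,2]>44)&(e[...,2]<56)&(np.abs(e[...,0])<35)&(np.abs(e[...,1]-12)<30)
q=e[m]; print(len(q),np.percentile(q,[2,50,98],axis=0).round(1)); A=np.c_[q[:,:2],np.ones(len(q))]; print("tilt",np.linalg.lstsq(A,q[:,2],rcond=None)[0].round(3), cv2.minAreaRect(q[:,:2].astype(np.float32)))
E
```

```text
[-1.1 -1.   4.2] [ 0.15 12.25 -0.75]
open t29.2 [ 0.5249 -0.1999  0.0755] F [ 0.5 -0.4  1.4] M [-0.    0.21 -0.05] w0.0450 gf0
t30.9 [ 0.4625 -0.1882  0.1557] F [-0.2 -0.6 -0.5] M [ 0.09  0.19 -0.01] w0.0450 gf0
1389 [[-20.8   0.9  48.2]
 [ -2.4  11.8  50.1]
 [ 14.1  23.3  51.3]]
tilt [-8.0000e-03 -1.0000e-03  4.9984e+01] ((-3.6241626739501953, 11.895769119262695), (23.086999893188477, 36.22270584106445), 89.2761001586914)
```

View pics/out1.png

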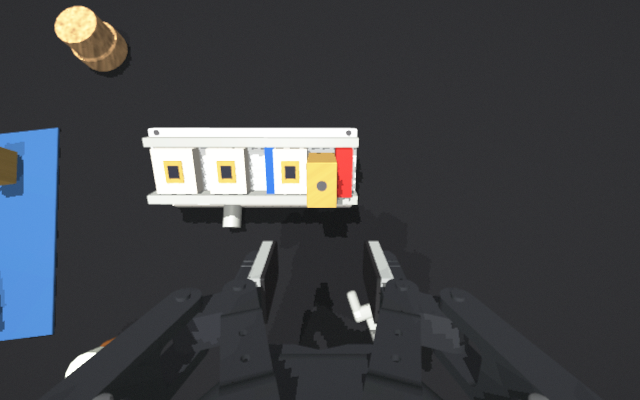

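The block stands flat (tilt about 0.01 rad) with its top at 50 mm, x≈-3.6 mm against the lower rail and y≈11.9 mm. All of these are inside tolerance.

```bash
python3 - <<'E'
from rig import robot
print(robot.close_job())
E
```

```text
the job is handed in; nothing more can be done
None
```

The middle spacer, which I take to be the 23.5 mm one (the gripper read 22.1 mm under load, the camera 23.3 mm), went in with about 1.7 mm of play felt; it stands flat on the sloped floor, released, about 3.6 mm below mid-channel, the other two spacers were not touched, and the job is handed in with no verdict returned.

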